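# Put the stamp blocks back in their sloping racks

## Task

Two wooden stamp blocks, a thin one and a thick one, have been left standing on the craft table. Put each back in the one empty place in the sloping rack that holds blocks of its own thickness: lower it (do not drop it) fully down onto the rack's sloping floor so that it stands square in line with its neighbours, then let go. Leave the blocks already in the racks, the glue stick, the glue bottle, the pencil pot and the card stack as they are.

Things in the scene. Friction and masses are not known exactly. Their poses are not given: they have to be found in the camera images.
- rack_thin: fixed plywood rack of the thin blocks, 128 mm wide. Origin: on the table under its middle; y along the row. Its floor rises towards its +x at 30 degrees (middle 34 mm up), so blocks lean 30 degrees to -x. Floor 68 mm deep between low and high lips 18 mm tall (square to it); end panels 30 mm tall. Four places, pitch 28.5 mm along y, no dividers; any one of the four is empty
- gap_thin: paper strip (40 by 14 mm, paper thin, no obstacle) on the rack floor in the empty place for the thin block. Origin: on the floor where the middle of the block's foot belongs; the low lip then is 1 mm and the high lip 7 mm from the block. z: floor normal, 30 degrees from vertical; x: up the slope; y: along the row. A 26 mm block has 2.5 mm free on each side in y
- stamp_thin: the thin stamp block to put back, standing loose on the table: pale wood, 26 mm thick (y), 60 mm wide (x), 80 mm tall (z), about 90 g; lowest 6 mm a grey rubber foot, 2 mm smaller all round. Origin: centre of its foot. A half turn about z makes no difference. Grip it across the 60 mm width near the top
- thin_1: one of the three thin blocks already in the rack for thin blocks, same make and size as stamp_thin, loose, in any order. Its own frame: origin at the centre of its foot, x along the 60 mm width, y across the thickness, z up along its height. 
- thin_2: one of the three thin blocks already in the rack for thin blocks, same make and size as stamp_thin, loose, in any order. Its own frame: origin at the centre of its foot, x along the 60 mm width, y across the thickness, z up along its height. 
- thin_3: one of the three thin blocks already in the rack for thin blocks, same make and size as stamp_thin, loose, in any order. Its own frame: origin at the centre of its foot, x along the 60 mm width, y across the thickness, z up along its height. 
- rack_thick: fixed plywood rack of the thick blocks, 168 mm wide. Origin: on the table under its middle; y along the row. Its floor rises towards its +x at 30 degrees (middle 34 mm up), so blocks lean 30 degrees to -x. Floor 68 mm deep between low and high lips 18 mm tall (square to it); end panels 30 mm tall. Four places, pitch 38.5 mm along y, no dividers; any one of the four is empty
- gap_thick: paper strip (40 by 24 mm, paper thin, no obstacle) on the rack floor in the empty place for the thick block. Origin: on the floor where the middle of the block's foot belongs; the low lip then is 1 mm and the high lip 7 mm from the block. z: floor normal, 30 degrees from vertical; x: up the slope; y: along the row. A 36 mm block has 2.5 mm free on each side in y
- stamp_thick: the thick stamp block to put back, standing loose on the table: pale wood, 36 mm thick (y), 60 mm wide (x), 80 mm tall (z), about 124 g; lowest 6 mm a grey rubber foot, 2 mm smaller all round. Origin: centre of its foot. A half turn about z makes no difference. Grip it across the 60 mm width near the top
- thick_1: one of the three thick blocks already in the rack for thick blocks, same make and size as stamp_thick, loose, in any order. Its own frame: origin at the centre of its foot, x along the 60 mm width, y across the thickness, z up along its height. 
- thick_2: one of the three thick blocks already in the rack for thick blocks, same make and size as stamp_thick, loose, in any order. Its own frame: origin at the centre of its foot, x along the 60 mm width, y across the thickness, z up along its height. 
- thick_3: one of the three thick blocks already in the rack for thick blocks, same make and size as stamp_thick, loose, in any order. Its own frame: origin at the centre of its foot, x along the 60 mm width, y across the thickness, z up along its height. 
- glue_stick: bystander: glue stick standing upright between the two loose stamp blocks, 32 mm across, 115 mm tall, white with a blue cap, easily knocked over. Origin under its middle
- pencil_pot: bystander: round steel pot 64 mm across and 95 mm tall between the racks, with pencils in it (one piece) that reach up to 180 mm above the table. Origin under its middle
- glue_bottle: bystander: white plastic glue bottle standing upright on the midline in front of the gap between the racks, 44 mm across, 190 mm tall, easily knocked over. Origin under its middle
- card_stack: bystander: stack of square cards, 100 mm by 100 mm, 18 mm tall, lying off to the left. Origin under its middle
Not all that is in view belongs to the job. What is shaped like the stamp_thick but purple is not meant.

How it is judged:
By the outcome, as a careful person would: the job done as asked, in the order asked, and still so for the second after the job is handed in, with the robot touching nothing.
It also fails if it takes over 72 s, if anything falls off the work surface, if the arm or the gripper's body presses on something with over 40 N, if the wrist force passes 120 N, or if a joint passes its speed limit or range.

## Robot

A 6-joint arm with a two-finger parallel gripper is mounted at the origin on the work surface. World frame = base frame: x ahead of the robot, y to its left, z up, the work surface at z = 0. Lengths are in m, angles in rad, forces in N, time in s.
With the tool pointing down it reaches from about 0.35 to 0.85 m from the base axis. Payload 8.1 kg.
Tool frame: the origin (TCP) lies on the centre line of the jaws, within the pads' length; the fingertips stand 17 mm ahead of it and the grasp point (between the pads) lies 2 mm behind it; z points along the fingers, y is the line along which they close (so a half turn about z gives the same grasp; the last joint's range is limited). The gripper opens to 93 mm and grips with 3 to 60 N. Pads are 15 mm wide; open, the fingers measure 128 mm over their backs; the gripper's body (75 mm by 188 mm) begins 65 mm behind the grasp point.
Start: joints at [-1.354, 0.13, 1.488, -0, 1.523, -0.085], TCP at [0.178, -0.573, 0.236] pointing down, gripper open.
Joint ranges: [-2.96, 2.96], [-0.89, 2.26], [0.02, 2.5], [-1.34, 4.48], [0, 2.73], [-2.66, 2.66]. Speed limits (rad/s): [2.39, 2.39, 2.79, 3.14, 3.14, 3.14].

## Interface

Orientations are given as a rotation vector (axis times angle).
In Python, from plant import status, eyes, robot gives the robot as it stands. The module is installed in compiled form; this text tells all that it offers.
- The arm moves only by the tool servo_tool, never from a script. Its argument "plan" is text: rows parted by semicolons, each of 4 numbers parted by spaces: the shift along the tool's x, y, z in m, then the turn about the tool's z in degrees. A call has 1 to 12 rows; each row is the pose to reach, as a shift and turn from the pose commanded when the call began, along the tool's axes at that moment; what a row does not reach only later rows make up. A row lasts 1/12 s, in which the tool goes at most 41.7 mm and 7.16 degrees, less where a joint would pass 70% of its speed; a pose out of reach is approached as far as the arm can. A call with a gripper value outside its range is refused whole. "grip" is the closure, from -1 (fully open) to 1 (shut), set as the call begins (left out, the last holds). The fingers move at their own pace and stop on an object; "grip_force" is the grip in N (left out, the last holds). Time passes only in rows, so rows that repeat a pose let the fingers close. It gives the time, the measured TCP pose, the force, the opening and the grip force at its end, in the units of the state.
- status.read_state(): the state, without advancing time (a new reading comes with each control period).
- eyes.read_camera(name): name is "side" or "top"; returns a dict with "image" (420x560x3 uint8, blue, green, red), "fovy" (degrees; the focal length in pixels is half the picture's height over the tangent of half this angle, whatever the lens; pixels are square), "cx", "cy" (the principal point, pixels), "world_from_camera" (4x4, takes a point from camera to world coordinates). Camera axes: x right, y down, z forward; pixel columns grow to the right and rows downward; lengths in m; the calibration is good to about 2 mm. A picture is of the moment at which its call begins. There is no depth.
- robot.close_job(): hands the job in; it is judged then, once.
The state is a dict: "t": time; "q": joint angles; "dq": joint speeds; "joint_torque": joint torques, N m; "tool_pos": TCP position; "orientation": TCP orientation; "force": force on the tool from outside, world axes, zero at the start; "wrist_torque": the same for the moment, N m; "opening": finger opening in m; "gripper_force": force on a finger pad.
Only numpy, scipy, OpenCV 4.12 (cv2) and the standard library are available. Lean on these libraries where they do the work, as an engineer would, in place of code of your own. Each camera call takes 0.05 s, during which the arm holds its last target. There are 200 camera calls.

## Working session

There is one attempt and no reset: what is moved stays moved. The work goes in short steps, Python scripts to look and compute and a tool call to move; the robot and the scene stay as the last step left them, time stands still between calls to the robot, and variables do not carry over. Pictures are saved under pics/ and viewed, at most 10 in all, crops included, and the job is handed in when it is done.

Besides the shell and the picture viewer there is one more tool, called after "Emit:" as name(argument=value, ...) on one line, values as JSON. servo_tool: Moves the arm, as the interface text tells. Its arguments: {"type":"object","properties":{"plan":{"type":"string"},"grip":{"type":"number"},"grip_force":{"type":"number"}},"required":["plan"]}

```bash
mkdir -p pics; python3 - <<'E'
from plant import status, eyes, robot
import cv2,numpy as np
s=status.read_state();print({k:np.round(v,3) for k,v in s.items()})
for n in("top","side"):
    c=eyes.read_camera(n);cv2.imwrite(f"pics/{n}0.png",c["image"]);print(n,c["fovy"],c["cx"],c["cy"],np.round(c["world_from_camera"],4).tolist())
E
```

```text
{'t': np.float64(0.0), 'q': array([-1.354,  0.131,  1.489,  0.   ,  1.523, -0.085]), 'dq': array([-0.001,  0.001, -0.001, -0.001,  0.   , -0.   ]), 'joint_torque': array([ 2.0000e-03, -5.5984e+01, -4.9175e+01,  7.7000e-02,  3.5000e-02,
       -0.0000e+00]), 'tool_pos': array([ 0.178, -0.572,  0.235]), 'orientation': array([-3.104, -0.472,  0.   ]), 'force': array([-0.897, -0.369,  0.685]), 'wrist_torque': array([ 0.004, -0.034,  0.033]), 'gripper_force': np.float64(0.0), 'opening': np.float64(0.093)}
top 47.59005546828105 278.1728621340965 207.9543165945485 [[-0.0152, -0.9843, 0.1757, 0.3934], [-0.9999, 0.0152, -0.0015, 0.0586], [-0.0012, -0.1757, -0.9844, 1.0641], [0.0, 0.0, 0.0, 1.0]]
side 57.474967375252234 278.10955403381433 206.67029109253153 [[-0.8452, -0.2868, 0.451, 0.1968], [-0.5345, 0.4504, -0.7152, 0.6653], [0.002, -0.8455, -0.534, 0.5156], [0.0, 0.0, 0.0, 1.0]]
```

View pics/top0.png

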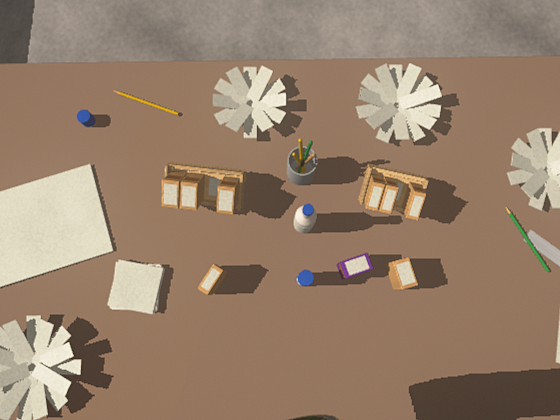

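View pics/side0.png

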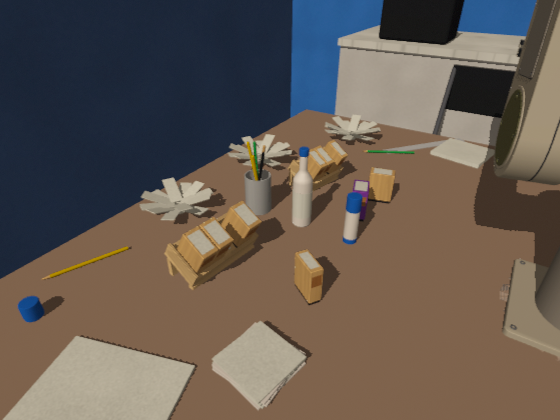

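Top view: the left rack at (203,190) is the wide (thick) one with its third place empty. The right rack at (395,193) is thin, also with its third place empty. The thin block is at (210,279), the thick one at (403,274) and the purple decoy at (356,265). Next I'll measure the pale top labels.

```bash
cat > h.py <<'E'
import cv2,numpy as np
from plant import status,eyes,robot
def cam(n):
    c=eyes.read_camera(n);c["f"]=210/np.tan(np.radians(c["fovy"]/2));return c
def cast(c,p,z):
    p=np.atleast_2d(p).astype(float);T=c["world_from_camera"]
    d=np.c_[(p[:,0]-c["cx"])/c["f"],(p[:,1]-c["cy"])/c["f"],np.ones(len(p))]@T[:3,:3].T
    o=T[:3,3];return o+d*((z-o[2])/d[:,2])[:,None]
def proj(c,P):
    T=c["world_from_camera"];q=(np.atleast_2d(P)-T[:3,3])@T[:3,:3]
    return q[:,:2]/q[:,2:]*c["f"]+[c["cx"],c["cy"]]
def labels(c,x0,x1,y0,y1,k=4):
    im=cv2.resize(c["image"][y0:y1,x0:x1],None,fx=k,fy=k,interpolation=cv2.INTER_CUBIC)
    h=cv2.cvtColor(im,cv2.COLOR_BGR2HSV);m=((h[...,1]<85)&(h[...,2]>165)).astype(np.uint8)
    out=[]
    for t in cv2.findContours(m,cv2.RETR_EXTERNAL,cv2.CHAIN_APPROX_NONE)[0]:
        if cv2.contourArea(t)>60*k*k/2:
            r=cv2.minAreaRect(t);M=cv2.moments(t)
            f=lambda p:(np.asarray(p)+.5)/k-.5+[x0,y0]
            out.append((f([M['m10']/M['m00'],M['m01']/M['m00']]),f(cv2.boxPoints(r)),cv2.contourArea(t)/k/k))
    return out
E
python3 - <<'E'
from h import *
c=cam("top");s=cam("side")
for n,(ctr,box,a) in enumerate(labels(c,155,450,155,310)):
    z=.08 if ctr[1]>245 else .1018
    W=cast(c,box,z);e=W[1]-W[0];g=W[2]-W[1]
    L=e if np.linalg.norm(e)>np.linalg.norm(g) else g
    print(np.round(ctr,1),int(a),np.round(cast(c,ctr,z)[0]*1e3,1),"sides",np.round([np.linalg.norm(e)*1e3,np.linalg.norm(g)*1e3]),"long dir deg",round(np.degrees(np.arctan2(L[1],L[0]))%180,1))
a=cv2.resize(c["image"][155:300,155:445],None,fx=2.75,fy=2.75,interpolation=cv2.INTER_CUBIC)
cv2.imwrite("pics/topc.png",a)
i=s["image"]
b=[cv2.resize(i[y:y+120,x:x+120],(400,400),interpolation=cv2.INTER_CUBIC) for x,y in((155,180),(280,110))]
cv2.imwrite("pics/sidec.png",np.hstack(b))
E
```

```text
[209.9 278.8] 186 [424.  198.8  80. ] sides [45. 19.] long dir deg 146.9
[157.3 277.1] 164 [429.2 306.6  80. ] sides [16. 78.] long dir deg 1.6
[405.2 272.9] 294 [ 429.9 -201.    80. ] sides [29. 46.] long dir deg 15.1
[356.6 265. ] 297 [ 447.5 -102.2   80. ] sides [46. 29.] long dir deg 108.3
[299.2 218.6] 216 [542.4  14.5 101.8] sides [31. 49.] long dir deg 14.9
[415.8 205.7] 179 [ 565.6 -225.5  101.8] sides [46. 19.] long dir deg 159.0
[225.2 200.2] 269 [583.2 165.9 101.8] sides [44. 29.] long dir deg 176.6
[388.5 199.5] 178 [ 579.4 -170.2  101.8] sides [46. 19.] long dir deg 161.3
[374.9 196.4] 177 [ 586.2 -142.6  101.8] sides [45. 19.] long dir deg 161.7
[188.1 196. ] 268 [593.1 242.3 101.8] sides [45. 29.] long dir deg 178.0
[169.7 193.9] 266 [598.2 280.5 101.8] sides [45. 28.] long dir deg 0.2
```

View pics/topc.png

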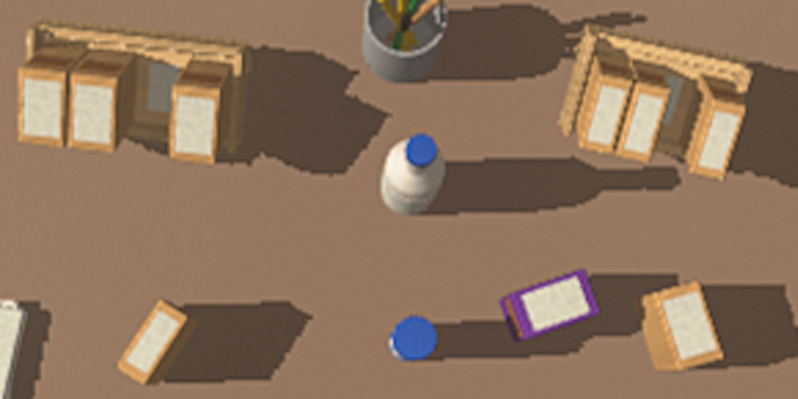

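View pics/sidec.png

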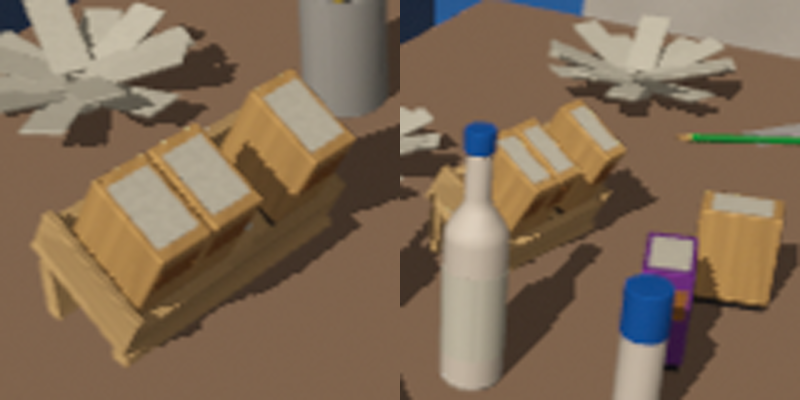

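Crops: the thick rack's gap strip is at crop (163,88) and the thin rack's at (675,95). Both are third places, and the blocks lean towards the robot. I'll cross-check yaw and position with the tilted label plane, the lip lines and the side view.

```bash
cat >> h.py <<'E'
def castpl(c,p,P,n):
    a=cast(c,p,0.);o=c["world_from_camera"][:3,3];d=a-o
    return o+d*(((P-o)@n)/(d@n))[:,None]
E
python3 - <<'E'
from h import *
c=cam("top");s=cam("side")
print("lip dirs")
for p,q in(((27,30),(245,48)),((590,28),(750,70))):
    W=cast(c,[np.array(p)/2.75+155,np.array(q)/2.75+155],.0666);d=W[0]-W[1];print(np.round(W*1e3),np.degrees(np.arctan2(d[1],d[0]))-90)
for cn,k,regs in((c,"top",[(155,245,160,230),(360,440,160,230)]),(s,"side",[(155,290,190,270),(285,350,130,190)])):
  for rg,yaw in zip(regs,(-7.5,-14)):
    X=np.array([np.cos(np.radians(yaw)),np.sin(np.radians(yaw)),0])
    nrm=np.array([0,0,1])*np.cos(np.pi/6)-X*.5
    u=X*np.cos(np.pi/6)+np.array([0,0,.5]);v=np.cross(nrm,u)
    for ctr,box,a in labels(cn,*rg):
        P=cast(cn,ctr,.1018)[0];W=castpl(cn,box,P,nrm);e=W[1]-W[0];g=W[2]-W[1]
        L=e if np.linalg.norm(e)>np.linalg.norm(g) else g
        print(k,np.round(P*1e3,1),"sides",np.round([np.linalg.norm(e)*1e3,np.linalg.norm(g)*1e3],1),"tilt in plane",round((np.degrees(np.arctan2(L@v,L@u))+90)%180-90,1))
for ctr,box,a in labels(s,280,400,160,300): print("side loose",np.round(ctr),np.round(cast(s,ctr,.08)[0]*1e3,1),int(a))
hsv=cv2.cvtColor(c["image"],cv2.COLOR_BGR2HSV)
for nm,rg in(("gt",(140,180)),("gs",0)):pass
print("glue stick/bottle top",np.round(cast(c,(305.5,278),.115)*1e3),np.round(cast(c,(308,210),.19)*1e3), "pot",np.round(cast(c,(302,160),.095)*1e3))
E
```

```text
lip dirs
[[668. 301.  67.]
 [650. 129.  67.]] -5.743657924136642
[[ 662. -142.   67.]
 [ 627. -265.   67.]] -16.189804371728002
top [583.2 165.9 101.8] sides [45.8 28.3] tilt in plane -0.3
top [593.1 242.3 101.8] sides [46.5 28.3] tilt in plane -1.2
top [598.2 280.4 101.8] sides [47.1 28.4] tilt in plane -0.4
top [ 565.6 -225.5  101.8] sides [45.9 18.7] tilt in plane -0.2
top [ 579.4 -170.2  101.8] sides [46.1 18.8] tilt in plane 0.1
top [ 586.2 -142.6  101.8] sides [45.5 18.4] tilt in plane -0.1
side [600.5 282.6 101.8] sides [29.6 48.4] tilt in plane -0.4
side [595.6 244.3 101.8] sides [29.3 48. ] tilt in plane 0.4
side [585.7 168.1 101.8] sides [29.6 47.6] tilt in plane -0.1
side [735.4 179.  101.8] sides [121.2  39.6] tilt in plane 61.9
side [571.2 -27.8 101.8] sides [101.   43.9] tilt in plane -43.1
side [ 589.  -140.1  101.8] sides [20.3 47.7] tilt in plane 1.5
side [ 582.1 -167.6  101.8] sides [20.2 46.2] tilt in plane 0.7
side [ 568.7 -223.5  101.8] sides [21.1 46.3] tilt in plane -0.8
side loose [309. 260.] [426.5 200.4  80. ] 164
side loose [350. 226.] [408.   64.8  80. ] 246
side loose [361. 186.] [ 450.8 -100.1   80. ] 85
side loose [383. 171.] [ 433.4 -198.9   80. ] 82
side loose [300. 194.] [551.2  12.3  80. ] 745
glue stick/bottle top [[422.   5. 115.]] [[545.   2. 190.]] pot [[668.   5.  95.]]
```

```bash
cat > m.py <<'E'
import sys,numpy as np
from scipy.spatial.transform import Rotation as R
from plant import status
# args: x y z(mm) ydir(deg): print measured pose and shift/turn to the target
s=status.read_state();M=R.from_rotvec(s["orientation"]).as_matrix();p=s["tool_pos"]*1e3
yd=np.degrees(np.arctan2(M[1,1],M[0,1]))
print("t",round(s["t"],2),"pos",p.round(1),"ydir",round(yd,2),"zax",M[:,2].round(3),"open",round(s["opening"]*1e3,1),"gf",round(s["gripper_force"],1),"F",s["force"].round(1),"q6",round(s["q"][5],2))
if len(sys.argv)>4:
    a=[float(v) for v in sys.argv[1:5]]
    print("shift mm",(M.T@(np.array(a[:3])-p)).round(1),"turn",round((yd-a[3]+90)%180-90,2))
E
```

Emit:
servo_tool(plan="0.376 -0.326 -0.02 -40;0.376 -0.326 -0.02 -40;0.376 -0.326 -0.02 -40;0.376 -0.326 -0.02 -40;0.376 -0.326 -0.02 -40;0.376 -0.326 -0.02 -40;0.376 -0.326 -0.02 -40;0.376 -0.326 -0.02 -40;0.376 -0.326 -0.02 -40;0.376 -0.326 -0.02 -40;0.376 -0.326 -0.02 -40;0.376 -0.326 -0.02 -40", grip=-1)

```text
t: 1.3
tool_pos: [0.4412, -0.1477, 0.256]
orientation: [2.756, 1.506, 0.001]
force: [0.4, -0.0, -0.2]
opening: 0.0931
gripper_force: 0.0
```

```bash
python3 m.py 425.2 199.6 200 -33.1
```

```text
t 1.3 pos [ 441.2 -147.7  256. ] ydir -32.7 zax [ 0.001 -0.    -1.   ] open 93.1 gf 0.0 F [ 0.4 -0.  -0.2] q6 0.14
shift mm [ 283.6 -201.2   55.9] turn 0.4
```

Emit:
servo_tool(plan="0.284 -0.201 0.056 0.4;0.284 -0.201 0.056 0.4;0.284 -0.201 0.056 0.4;0.284 -0.201 0.056 0.4;0.284 -0.201 0.056 0.4;0.284 -0.201 0.056 0.4;0.284 -0.201 0.056 0.4;0.284 -0.201 0.056 0.4;0.284 -0.201 0.056 0.4;0.284 -0.201 0.056 0.4;0.284 -0.201 0.056 0.4")

```text
t: 2.22
tool_pos: [0.4243, 0.1986, 0.1993]
orientation: [2.76, 1.5, -0.001]
force: [0.7, -0.5, 0.4]
opening: 0.093
gripper_force: 0.0
```

```bash
python3 m.py 425.2 199.6 66 -33.1;  python3 - <<'E'
from h import *
cv2.imwrite("pics/side1.png",cv2.resize(cam("side")["image"][130:350,200:420],(600,600)))
E
```

```text
t 2.22 pos [424.3 198.6 199.3] ydir -32.94 zax [-0.001 -0.    -1.   ] open 93.0 gf 0.0 F [ 0.7 -0.5  0.4] q6 0.9
shift mm [  1.5   0.3 133.3] turn 0.16
```

View pics/side1.png

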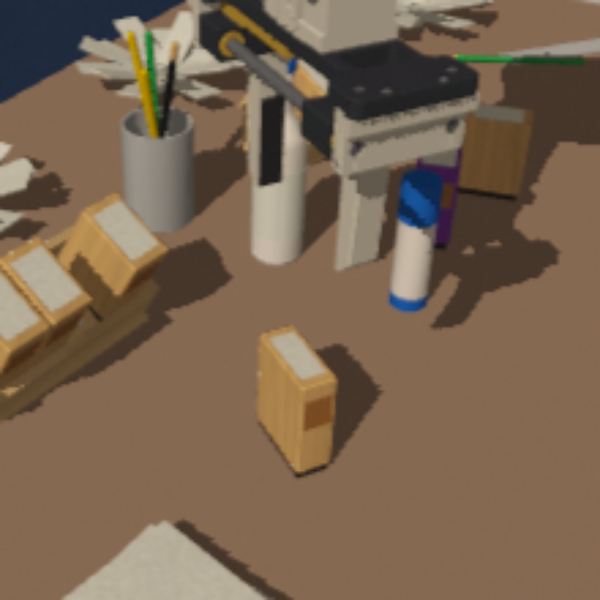

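The side view shows the open fingers straddling the thin block, with the pads in line with its width at crop (295,390). Descending and gripping.

Emit:
servo_tool(plan="0.0015 0 0.04 0;0.0015 0 0.08 0;0.0015 0 0.11 0;0.0015 0 0.128 0;0.0015 0 0.133 0;0.0015 0 0.133 0")

```text
t: 2.77
tool_pos: [0.4249, 0.1974, 0.0655]
orientation: [-2.763, -1.494, 0.005]
force: [-0.0, 0.3, 1.0]
opening: 0.0929
gripper_force: 0.0
```

Emit:
servo_tool(plan="0 0 0 0;0 0 0 0;0 0 0 0;0 0 0 0;0 0 0 0;0 0 0 0;0 0 0 0;0 0 0 0", grip=1, grip_force=20)

```text
t: 3.43
tool_pos: [0.4261, 0.1992, 0.0674]
orientation: [2.762, 1.497, 0.002]
force: [-1.3, -0.1, 4.9]
opening: 0.06
gripper_force: 20.0
```

Emit:
servo_tool(plan="0 0 -0.01 0;0 0 -0.03 0;0 0 -0.06 0;0 0 -0.1 0;0 0 -0.14 0;0 0 -0.18 0;0 0 -0.21 0;0 0 -0.234 0;0 0 -0.234 0")

```text
t: 4.18
tool_pos: [0.4275, 0.1997, 0.3075]
orientation: [2.761, 1.496, 0.014]
force: [0.4, -0.1, -0.7]
opening: 0.0601
gripper_force: 20.0
```

```bash
python3 m.py 605.5 -204.9 300 -14
```

```text
t 4.18 pos [427.5 199.7 307.5] ydir -33.1 zax [ 0.009  0.003 -1.   ] open 60.1 gf 20.0 F [ 0.4 -0.1 -0.7] q6 0.91
shift mm [-241.8  370.     7.9] turn -19.1
```

Emit:
servo_tool(plan="-0.012 0.019 0 -1;-0.031 0.048 0 -2;-0.053 0.082 0 -4;-0.075 0.116 0 -6;-0.097 0.150 0 -8;-0.119 0.184 0 -10;-0.141 0.218 0 -12;-0.163 0.252 0 -14;-0.185 0.286 0 -16;-0.207 0.320 0 -18;-0.226 0.350 0 -19;-0.24 0.372 0 -19.1")

```text
t: 5.18
tool_pos: [0.606, -0.2082, 0.299]
orientation: [-2.475, -1.932, 0.002]
force: [0.5, 0.7, -1.2]
opening: 0.0602
gripper_force: 20.0
```

Emit:
servo_tool(plan="0 0 0.03 0;0 0 0.065 0;0 0 0.1 0;0 0 0.115 0;0 0 0.12 0;0 0 0.12 0;0 0 0.12 0")

```text
t: 5.77
tool_pos: [0.6064, -0.2053, 0.1816]
orientation: [2.475, 1.934, 0.001]
force: [-1.3, -0.4, 0.9]
opening: 0.0597
gripper_force: 20.0
```

```bash
python3 m.py 605.5 -204.9 300 -14;  python3 - <<'E'
from h import *
c=cam("side");cv2.imwrite("pics/s2.png",np.hstack([cv2.resize(x,(400,400),interpolation=cv2.INTER_CUBIC) for x in (c["image"][80:210,260:390],cam("top")["image"][140:270,340:470])]))
E
```

```text
t 5.77 pos [ 606.4 -205.3  181.6] ydir -14.0 zax [ 0.001 -0.    -1.   ] open 59.7 gf 20.0 F [-1.3 -0.4  0.9] q6 -0.16
shift mm [ 1.000e-01 -9.000e-01 -1.184e+02] turn -0.0
```

View pics/s2.png

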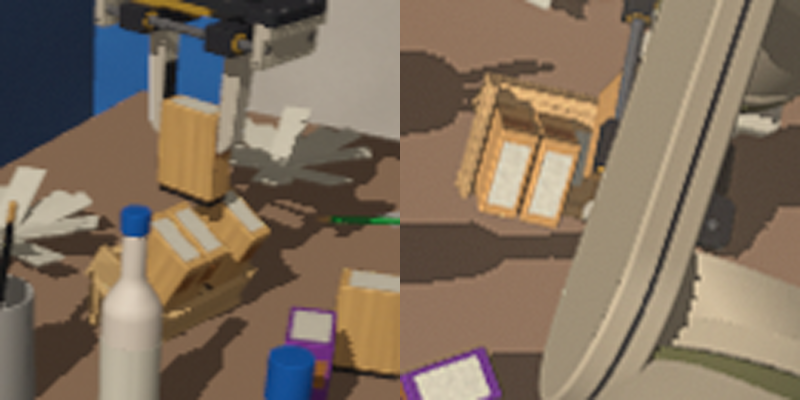

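Side view: the thin block hangs upright above the third place, with its dark foot edge from crop (162,190) to (223,203). The arm hides it in the top view. I'll check the foot edge against where it must be.

```bash
cat > chk.py <<'E'
import sys
from h import *
from scipy.spatial.transform import Rotation as R
x0,x1,y0,y1,half,dz=[float(a) for a in sys.argv[1:]]
x0,x1,y0,y1=map(int,(x0,x1,y0,y1))
s=status.read_state();p=s["tool_pos"]*1e3;M=R.from_rotvec(s["orientation"]).as_matrix();X=M[:,1];Y=np.array([-X[1],X[0],0])
c=cam("side");k=6
im=cv2.resize(c["image"][y0:y1,x0:x1],None,fx=k,fy=k,interpolation=cv2.INTER_CUBIC)
# predicted body bottom corners of +y face and label corners, with (1.2,1.0) side bias
ax=p+[1.2,1.0,0]
zb=p[2]-dz
pred=np.array([ax+X*30+Y*half,ax-X*30+Y*half,ax-X*30-Y*half]);pred[:,2]=zb+6
top=pred.copy();top[:,2]=zb+80
for q,col in((proj(c,pred/1e3),(0,0,255)),(proj(c,top/1e3),(255,0,0))):
    for u in q: cv2.drawMarker(im,tuple(int(v) for v in ((u-[x0,y0]+.5)*k)),col,0,14,1)
cv2.imwrite(sys.argv[0]+".png",im);print(proj(c,pred/1e3).round(1),im.shape)
E
python3 chk.py 295 365 95 160 13 66.5; mv chk.py.png pics/c1.png
```

```text
[[310.2 138. ]
 [327.3 144.4]
 [333.8 141.7]] (390, 420, 3)
```

View pics/c1.png

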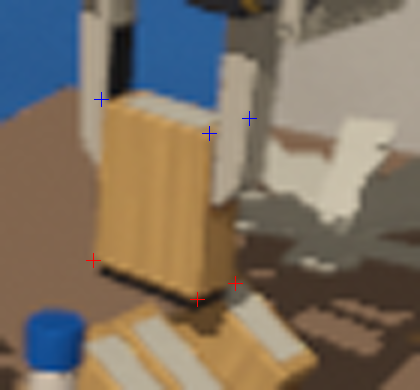

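Emit:
servo_tool(plan="0.0007 -0.001 0.02 0;0.0007 -0.001 0.04 0;0.0007 -0.001 0.053 0;0.0007 -0.001 0.06 0;0.0007 -0.001 0.063 0;0.0007 -0.001 0.063 0;0.0007 -0.001 0.063 0;0.0007 -0.001 0.063 0")

```text
t: 6.58
tool_pos: [0.6062, -0.2047, 0.1191]
orientation: [2.474, 1.933, 0.002]
force: [0.8, -0.7, -1.4]
opening: 0.0599
gripper_force: 20.0
```

```bash
python3 m.py 605.5 -204.9 111 -14; python3 - <<'E'
from h import *
c=cam("side");cv2.imwrite("pics/s3.png",cv2.resize(c["image"][110:200,290:390],(800,600)[::1] and (660,594),interpolation=cv2.INTER_CUBIC))
E
```

```text
t 6.58 pos [ 606.2 -204.7  119.1] ydir -14.01 zax [ 0.002 -0.001 -1.   ] open 59.9 gf 20.0 F [ 0.8 -0.7 -1.4] q6 -0.16
shift mm [-0.3 -0.6  8.1] turn -0.01
```

View pics/s3.png

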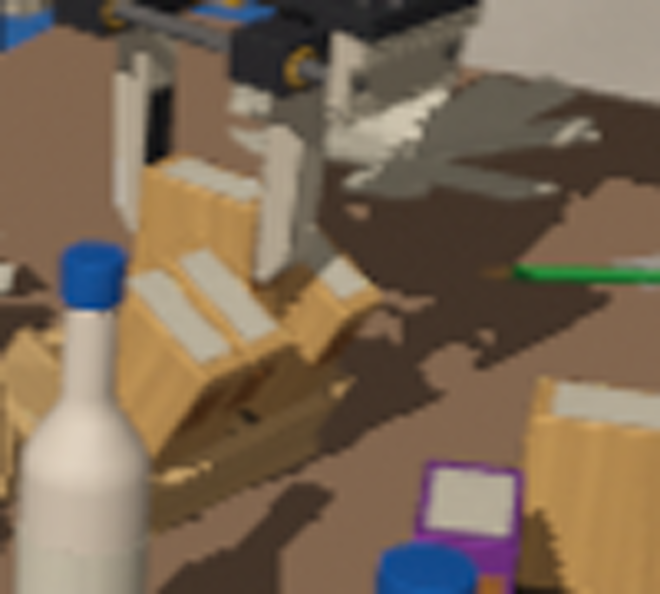

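The side view shows the block between its neighbours in the third place, behind labels (180,315) and (228,295), with no contact force. Lowering to touch.

Emit:
servo_tool(plan="0 0 0.002 0;0 0 0.004 0;0 0 0.006 0;0 0 0.006 0")

```text
t: 6.97
tool_pos: [0.605, -0.2042, 0.111]
orientation: [-2.475, -1.933, 0.001]
force: [0.2, 0.1, -1.3]
opening: 0.0599
gripper_force: 20.0
```

Emit:
servo_tool(plan="0 0 0.001 0;0 0 0.002 0;0 0 0.002 0")

```text
t: 7.22
tool_pos: [0.6052, -0.2043, 0.1105]
orientation: [-2.476, -1.934, 0.0]
force: [-4.4, 1.7, 7.4]
opening: 0.0599
gripper_force: 20.0
```

Touch came at TCP height 110.8 mm, as computed. The tool cannot tilt, so I open the jaws little by little and let the block lean back on the robot-side finger onto the slope.

Emit:
servo_tool(plan="0 0 -0.001 0;0 -0.001 -0.001 0;0 -0.003 -0.001 0;0 -0.0055 -0.001 0;0 -0.0055 -0.001 0", grip=-0.36)

```text
t: 7.63
tool_pos: [0.5994, -0.2028, 0.1104]
orientation: [-2.475, -1.934, 0.001]
force: [0.3, -1.1, -1.2]
opening: 0.0631
gripper_force: 0.3
```

```bash
python3 m.py; python3 - <<'E'
from h import *
c=cam("side");print([(np.round(a,1),int(k)) for a,b,k in labels(c,290,350,120,190)])
E
```

```text
t 7.63 pos [ 599.4 -202.8  110.4] ydir -14.01 zax [-0.001  0.    -1.   ] open 63.1 gf 0.3 F [ 0.3 -1.1 -1.2] q6 -0.16
[(array([301.2, 176.6]), 338), (array([316.7, 157.4]), 79), (array([324. , 154.2]), 74), (array([330.2, 143. ]), 121), (array([310.3, 134.8]), 58)]
```

Emit:
servo_tool(plan="0 -0.0015 0.001 0;0 -0.003 0.002 0;0 -0.005 0.002 0;0 -0.005 0.002 0", grip=-0.4)

```text
t: 8.02
tool_pos: [0.5947, -0.2016, 0.1083]
orientation: [-2.475, -1.934, 0.001]
force: [-0.2, 0.4, 0.6]
opening: 0.0651
gripper_force: 0.2
```

Emit:
servo_tool(plan="0 -0.0015 0.001 0;0 -0.003 0.002 0;0 -0.005 0.002 0;0 -0.005 0.002 0;0 -0.005 0.002 0", grip=-0.445)

```text
t: 8.43
tool_pos: [0.5909, -0.2008, 0.1074]
orientation: [2.475, 1.933, 0.001]
force: [2.1, -0.5, 2.7]
opening: 0.0672
gripper_force: 1.4
```

```bash
python3 m.py; python3 - <<'E'
from h import *
c=cam("side");print([(np.round(a,1),int(k)) for a,b,k in labels(c,290,350,120,190)])
cv2.imwrite("pics/s4.png",cv2.resize(c["image"][110:200,290:390],(660,594),interpolation=cv2.INTER_CUBIC))
E
```

```text
t 8.43 pos [ 590.9 -200.8  107.4] ydir -14.01 zax [ 0.002 -0.001 -1.   ] open 67.2 gf 1.4 F [ 2.1 -0.5  2.7] q6 -0.17
[(array([301.2, 176.6]), 339), (array([316.7, 157.4]), 79), (array([324. , 154.2]), 74), (array([332.7, 145.2]), 151), (array([312.3, 136.1]), 53)]
```

View pics/s4.png

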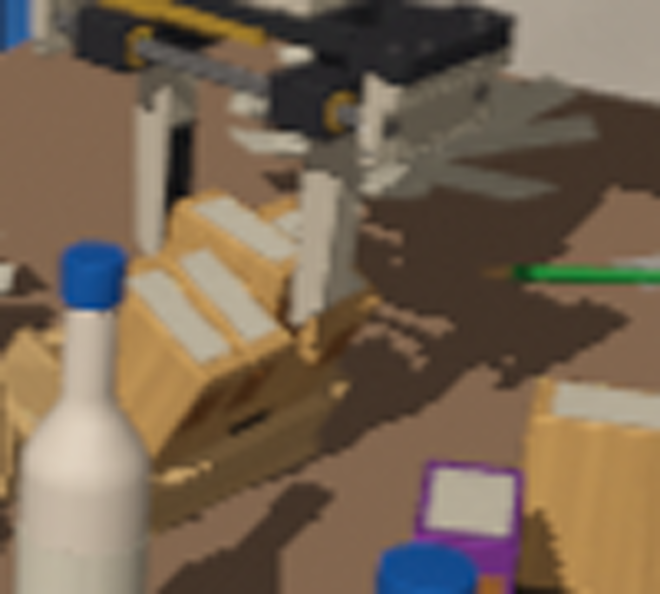

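The picture shows the block leaning about halfway, its label near (245,228), held between the fingers. Next I raise the fingers towards its top edge, pinch lightly and shift it up the slope to clear the low lip.

Emit:
servo_tool(plan="0 -0.0005 -0.003 0;0 -0.001 -0.006 0;0 -0.0013 -0.009 0;0 -0.0013 -0.009 0")

```text
t: 8.82
tool_pos: [0.5889, -0.2003, 0.1161]
orientation: [-2.476, -1.934, 0.0]
force: [-0.2, -0.1, -0.3]
opening: 0.0674
gripper_force: 0.1
```

Emit:
servo_tool(plan="0 0 0 0;0 0 0 0;0 0 0 0", grip=-0.3, grip_force=6)

```text
t: 9.07
tool_pos: [0.5879, -0.2, 0.1158]
orientation: [-2.474, -1.933, 0.003]
force: [-6.9, 1.8, 6.5]
opening: 0.0637
gripper_force: 6.0
```

```bash
cat > lab.py <<'E'
import sys
from h import *
c=cam("side");print([(np.round(a,1),int(k)) for a,b,k in labels(c,*map(int,sys.argv[1:5]))])
E
python3 m.py;python3 lab.py 290 350 120 190
```

```text
t 9.07 pos [ 587.9 -200.   115.8] ydir -14.01 zax [-0.003  0.001 -1.   ] open 63.7 gf 6.0 F [-6.9  1.8  6.5] q6 -0.17
[(array([301.2, 176.6]), 339), (array([316.7, 157.4]), 79), (array([324. , 154.2]), 74), (array([333.4, 143.6]), 172), (array([313.8, 133.7]), 58)]
```

Emit:
servo_tool(plan="0 0.001 -0.001 0;0 0.002 -0.0015 0;0 0.0035 -0.0025 0;0 0.0035 -0.0025 0")

```text
t: 9.45
tool_pos: [0.5902, -0.2005, 0.1179]
orientation: [-2.472, -1.931, 0.005]
force: [-11.9, 3.4, 8.6]
opening: 0.0645
gripper_force: 6.0
```

```bash
python3 m.py;python3 lab.py 290 350 120 190
```

```text
t 9.45 pos [ 590.2 -200.5  117.9] ydir -14.01 zax [-0.005  0.002 -1.   ] open 64.5 gf 6.0 F [-11.9   3.4   8.6] q6 -0.16
[(array([301.2, 176.6]), 339), (array([316.7, 157.4]), 79), (array([324. , 154.2]), 75), (array([333. , 143.8]), 152), (array([313. , 132.7]), 55)]
```

Emit:
servo_tool(plan="0 0 -0.001 0;0 0 -0.003 0;0 0 -0.003 0")

```text
t: 9.75
tool_pos: [0.5915, -0.2009, 0.1208]
orientation: [-2.475, -1.933, 0.002]
force: [-5.5, 1.2, 2.8]
opening: 0.0626
gripper_force: 5.8
```

```bash
python3 m.py;python3 lab.py 290 350 120 190
```

```text
t 9.75 pos [ 591.5 -200.9  120.8] ydir -14.01 zax [-0.002  0.001 -1.   ] open 62.6 gf 5.8 F [-5.5  1.2  2.8] q6 -0.16
[(array([301.2, 176.6]), 339), (array([316.7, 157.4]), 79), (array([324. , 154.2]), 74), (array([332.3, 141.7]), 164), (array([313. , 131.7]), 54)]
```

Emit:
servo_tool(plan="0 -0.0005 0.001 0;0 -0.001 0.004 0;0 -0.0015 0.007 0;0 -0.002 0.010 0;0 -0.003 0.012 0;0 -0.003 0.012 0", grip=-0.467)

```text
t: 10.3
tool_pos: [0.587, -0.1996, 0.1077]
orientation: [-2.472, -1.931, 0.005]
force: [-12.0, 3.2, 6.9]
opening: 0.069
gripper_force: 6.0
```

Emit:
servo_tool(plan="0 -0.0005 0.001 0;0 -0.001 0.003 0;0 -0.002 0.005 0;0 -0.003 0.007 0;0 -0.003 0.007 0", grip=-0.54)

```text
t: 10.72
tool_pos: [0.5847, -0.1991, 0.1005]
orientation: [-2.473, -1.932, 0.004]
force: [-7.9, 2.1, 3.3]
opening: 0.0717
gripper_force: 3.8
```

```bash
python3 m.py;python3 lab.py 290 350 120 190
```

```text
t 10.72 pos [ 584.7 -199.1  100.5] ydir -14.01 zax [-0.004  0.001 -1.   ] open 71.7 gf 3.8 F [-7.9  2.1  3.3] q6 -0.17
[(array([301.2, 176.6]), 339), (array([316.7, 157.4]), 79), (array([324. , 154.2]), 74), (array([335.2, 149.3]), 185), (array([313.1, 138.6]), 54)]
```

Emit:
servo_tool(plan="0 -0.001 0 0;0 -0.002 0 0;0 -0.003 0 0;0 -0.003 0 0")

```text
t: 11.1
tool_pos: [0.5839, -0.199, 0.1021]
orientation: [2.475, 1.934, 0.001]
force: [-1.1, -0.3, 0.7]
opening: 0.0716
gripper_force: 0.3
```

```bash
python3 m.py;python3 lab.py 290 350 120 190
```

```text
t 11.1 pos [ 583.9 -199.   102.1] ydir -14.01 zax [ 0.001 -0.    -1.   ] open 71.6 gf 0.3 F [-1.1 -0.3  0.7] q6 -0.17
[(array([301.2, 176.6]), 339), (array([316.7, 157.4]), 79), (array([324. , 154.2]), 74), (array([335.5, 149.2]), 187), (array([313.7, 137.5]), 49)]
```

Emit:
servo_tool(plan="0 -0.0005 0.001 0;0 -0.001 0.003 0;0 -0.002 0.005 0;0 -0.002 0.005 0;0 -0.002 0.005 0", grip=-0.65)

```text
t: 11.57
tool_pos: [0.582, -0.1985, 0.0973]
orientation: [2.475, 1.934, 0.001]
force: [1.5, -0.4, 0.1]
opening: 0.0768
gripper_force: 0.6
```

```bash
python3 m.py;python3 lab.py 290 350 120 190
```

```text
t 11.57 pos [ 582.  -198.5   97.3] ydir -14.01 zax [ 0.001 -0.    -1.   ] open 76.8 gf 0.6 F [ 1.5 -0.4  0.1] q6 -0.17
[(array([301.2, 176.6]), 339), (array([316.7, 157.4]), 79), (array([324. , 154.2]), 74), (array([336.2, 150. ]), 196), (array([313.3, 138.6]), 47)]
```

Emit:
servo_tool(plan="0 -0.001 0.001 0;0 -0.002 0.002 0;0 -0.003 0.003 0;0 -0.003 0.003 0;0 -0.003 0.003 0", grip=-0.8)

```text
t: 12.03
tool_pos: [0.5797, -0.198, 0.095]
orientation: [2.474, 1.933, 0.002]
force: [3.3, -0.6, 4.6]
opening: 0.0838
gripper_force: 2.3
```

```bash
python3 m.py;python3 lab.py 290 350 120 190; python3 lab.py 290 350 120 190
```

```text
t 12.03 pos [ 579.7 -198.    95. ] ydir -14.01 zax [ 0.002 -0.001 -1.   ] open 83.8 gf 2.3 F [ 3.3 -0.6  4.6] q6 -0.17
[(array([301.2, 176.6]), 339), (array([316.7, 157.4]), 79), (array([324. , 154.2]), 74), (array([331.1, 151.2]), 72), (array([340.4, 150.4]), 131), (array([313. , 139.3]), 41)]
[(array([301.2, 176.6]), 339), (array([316.7, 157.4]), 79), (array([324. , 154.2]), 75), (array([331.1, 151.2]), 72), (array([340.4, 150.4]), 131), (array([313. , 139.3]), 42)]
```

The label at (331.1,151.2) is exactly one pitch beyond its neighbours, so the block is seated. Now I open fully with the tool recentred and rise clear.

Emit:
servo_tool(plan="0 0.001 -0.001 0;0 0.002 -0.001 0;0 0.002 -0.002 0;0 0.002 -0.002 0", grip=-1)

```text
t: 12.47
tool_pos: [0.5801, -0.198, 0.0954]
orientation: [-2.474, -1.933, 0.002]
force: [-0.2, 0.7, -0.1]
opening: 0.0929
gripper_force: 0.0
```

```bash
python3 m.py;python3 lab.py 290 350 120 190
```

```text
t 12.47 pos [ 580.1 -198.    95.4] ydir -14.01 zax [-0.002  0.001 -1.   ] open 92.9 gf 0.0 F [-0.2  0.7 -0.1] q6 -0.17
[(array([301.2, 176.6]), 339), (array([316.7, 157.4]), 79), (array([324. , 154.2]), 74), (array([331. , 151.2]), 72), (array([341.2, 150.8]), 140), (array([311.6, 139.1]), 42)]
```

Emit:
servo_tool(plan="0 0 -0.02 0;0 0 -0.05 0;0 0 -0.08 0;0 0 -0.105 0;0 0 -0.105 0")

```text
t: 12.93
tool_pos: [0.5835, -0.1994, 0.208]
orientation: [2.469, 1.929, 0.007]
force: [1.0, -0.2, 1.0]
opening: 0.0931
gripper_force: 0.0
```

```bash
python3 m.py 431.6 -200 200 15.1;python3 lab.py 290 350 120 190
```

```text
t 12.93 pos [ 583.5 -199.4  208. ] ydir -14.01 zax [ 0.008 -0.004 -1.   ] open 93.1 gf 0.0 F [ 1.  -0.2  1. ] q6 -0.17
shift mm [ -37.4 -147.3    6.7] turn -29.11
[(array([301.2, 176.6]), 336), (array([316.7, 157.4]), 79), (array([324. , 154.2]), 74), (array([331.1, 151.2]), 72), (array([337.9, 148. ]), 68), (array([342.5, 124.2]), 81)]
```

Emit:
servo_tool(plan="-0.01 -0.037 0 -7;-0.02 -0.074 0 -14;-0.03 -0.11 0 -21;-0.037 -0.143 0 -28;-0.037 -0.146 0 -29.1;-0.037 -0.146 0 -29.1;-0.037 -0.146 0 -29.1;-0.037 -0.146 0 -29.1")

```text
t: 13.65
tool_pos: [0.431, -0.1988, 0.201]
orientation: [1.912, 2.492, 0.0]
force: [-0.5, 0.2, 0.5]
opening: 0.093
gripper_force: 0.0
```

```bash
python3 m.py 431.6 -200 66 15.1
python3 - <<'E'
from h import *
for n,rg in(("top",(155,450,155,310)),("side",(280,420,120,300))):
    c=cam(n)
    for ctr,box,a in labels(c,*rg): print(n,ctr.round(1),int(a),(cast(c,ctr,.1018)[0]*1e3).round(1),(cast(c,ctr,.08)[0]*1e3).round(1)[:2])
E
```

```text
t 13.65 pos [ 431.  -198.8  201. ] ydir 15.0 zax [ 0.  0. -1.] open 93.0 gf 0.0 F [-0.5  0.2  0.5] q6 -0.8
shift mm [ -1.3   0.3 135. ] turn -0.1
top [157.3 277.1] 164 [428.4 301.1 101.8] [429.2 306.6]
top [405.2 272.9] 295 [ 429.1 -195.2  101.8] [ 429.9 -201. ]
top [356.6 265. ] 295 [446.4 -98.6 101.8] [ 447.6 -102.2]
top [438.3 251.9] 67 [ 470.1 -264.7  101.8] [ 471.9 -272.1]
top [299.2 218.6] 215 [542.4  14.5 101.8] [545.8  13.5]
top [416.  204.4] 156 [ 568.3 -226.2  101.8] [ 572.3 -232.6]
top [401.9 202.7] 179 [ 572.1 -197.5  101.8] [ 576.2 -203.3]
top [225.2 200.2] 269 [583.2 166.  101.8] [587.5 168.4]
top [388.5 199.5] 179 [ 579.4 -170.3  101.8] [ 583.6 -175.4]
top [374.9 196.4] 177 [ 586.2 -142.6  101.8] [ 590.6 -147.2]
top [188.2 196. ] 268 [593.1 242.3 101.8] [597.6 246.5]
top [169.7 193.9] 266 [598.1 280.5 101.8] [602.8 285.5]
side [349.8 225.5] 257 [397.3  94.7 101.8] [407.9  64.6]
side [361.  185.6] 90 [438.  -62.  101.8] [ 450.7 -100.3]
side [382.6 171.1] 84 [ 421.6 -155.8  101.8] [ 433.4 -199.1]
side [299.9 194. ] 790 [534.2  42.9 101.8] [552.   10.1]
side [316.7 157.4] 79 [ 589.  -140.1  101.8] [ 609.7 -182.5]
side [324.  154.2] 74 [ 582.  -167.5  101.8] [ 602.3 -211.3]
side [331.1 151.2] 72 [ 574.9 -194.6  101.8] [ 594.9 -239.8]
side [284.  148.1] 80 [ 689.7 -145.2  101.8] [ 715.7 -187.9]
side [337.9 147.9] 69 [ 568.7 -223.5  101.8] [ 588.3 -270.3]
side [415.5 126.6] 76 [ 438.  -497.3  101.8] [ 450.7 -558.5]
side [393.4 122.7] 223 [ 505.2 -493.8  101.8] [ 521.4 -554.8]
side [354. 126.] 353 [ 597.3 -400.9  101.8] [ 618.4 -457.1]
```

The thin block sits within 0.5 mm of its target in both views. Now the thick block.

Emit:
servo_tool(plan="-0.0013 0 0.04 0;-0.0013 0 0.08 0;-0.0013 0 0.115 0;-0.0013 0 0.13 0;-0.0013 0 0.135 0;-0.0013 0 0.135 0;-0.0013 0 0.135 0")

```text
t: 14.33
tool_pos: [0.4315, -0.2004, 0.0671]
orientation: [1.91, 2.493, 0.0]
force: [0.3, 0.6, 0.4]
opening: 0.0931
gripper_force: 0.0
```

Emit:
servo_tool(plan="0 0 0 0;0 0 0 0;0 0 0 0;0 0 0 0;0 0 0 0;0 0 0 0;0 0 0 0;0 0 0 0", grip=1, grip_force=20)

```text
t: 15.0
tool_pos: [0.4308, -0.2002, 0.0666]
orientation: [1.91, 2.493, 0.0]
force: [-0.5, 0.0, 4.4]
opening: 0.0598
gripper_force: 20.0
```

Emit:
servo_tool(plan="0 0 -0.01 0;0 0 -0.03 0;0 0 -0.06 0;0 0 -0.1 0;0 0 -0.14 0;0 0 -0.18 0;0 0 -0.21 0;0 0 -0.225 0;0 0 -0.234 0;0 0 -0.234 0;0 0 -0.234 0;0 0 -0.234 0")

```text
t: 16.0
tool_pos: [0.4297, -0.1996, 0.298]
orientation: [-1.908, -2.491, 0.001]
force: [0.4, -0.6, -1.2]
opening: 0.0599
gripper_force: 20.0
```

```bash
python3 m.py 622 200.8 300 -7.5
```

```text
t 16.0 pos [ 429.7 -199.6  298. ] ydir 15.09 zax [-0.003  0.002 -1.   ] open 59.9 gf 20.0 F [ 0.4 -0.6 -1.2] q6 -0.81
shift mm [336.5 289.9  -1.8] turn 22.59
```

Emit:
servo_tool(plan="0.02 0.017 0 2;0.046 0.039 0 4;0.076 0.065 0 6;0.106 0.091 0 8;0.137 0.117 0 10;0.168 0.144 0 12;0.199 0.17 0 14;0.23 0.197 0 16;0.26 0.223 0 18;0.29 0.249 0 20;0.318 0.273 0 22;0.337 0.289 0 22.6")

```text
t: 17.0
tool_pos: [0.6214, 0.2038, 0.2968]
orientation: [-2.36, -2.069, 0.005]
force: [-0.1, -0.0, -1.6]
opening: 0.0601
gripper_force: 20.0
```

Emit:
servo_tool(plan="0 0 0.03 0;0 0 0.065 0;0 0 0.1 0;0 0 0.115 0;0 0 0.12 0;0 0 0.12 0;0 0 0.12 0;0 0 0.12 0")

```text
t: 17.67
tool_pos: [0.6229, 0.2008, 0.1822]
orientation: [2.361, 2.07, 0.004]
force: [-0.6, -0.7, -1.0]
opening: 0.0603
gripper_force: 20.0
```

```bash
python3 m.py 622 200.8 116 -7.5
```

```text
t 17.67 pos [622.9 200.8 182.2] ydir -7.52 zax [ 0.003  0.001 -1.   ] open 60.3 gf 20.0 F [-0.6 -0.7 -1. ] q6 0.36
shift mm [-0.2 -1.  66.2] turn -0.02
```

Emit:
servo_tool(plan="0 -0.0005 0.02 0;0 -0.0005 0.04 0;0 -0.0005 0.053 0;0 -0.0005 0.06 0;0 -0.0005 0.063 0;0 -0.0005 0.063 0;0 -0.0005 0.063 0;0 -0.0005 0.063 0")

```text
t: 18.33
tool_pos: [0.6222, 0.2009, 0.1187]
orientation: [2.361, 2.07, 0.003]
force: [-0.0, 0.3, -0.6]
opening: 0.0599
gripper_force: 20.0
```

```bash
python3 m.py 622 200.8 111 -7.5; python3 - <<'E'
from h import *
cv2.imwrite("pics/s5.png",cv2.resize(cam("side")["image"][160:280,150:290],(700,600),interpolation=cv2.INTER_CUBIC))
E
```

```text
t 18.33 pos [622.2 200.9 118.7] ydir -7.51 zax [ 0.002  0.001 -1.   ] open 59.9 gf 20.0 F [-0.   0.3 -0.6] q6 0.36
shift mm [-0.1 -0.2  7.7] turn -0.01
```

View pics/s5.png

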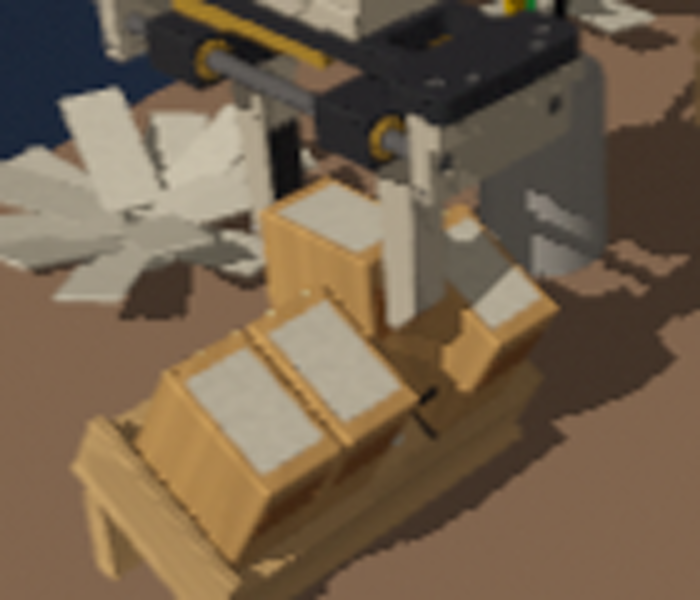

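The side view shows the thick block hanging cleanly in the third place, label at (335,215), with clear gaps to both neighbours. Lowering to touch, then the same lean-back sequence.

Emit:
servo_tool(plan="0 0 0.002 0;0 0 0.004 0;0 0 0.006 0;0 0 0.007 0;0 0 0.007 0")

```text
t: 18.8
tool_pos: [0.6213, 0.2007, 0.1102]
orientation: [-2.362, -2.071, 0.0]
force: [-1.8, -1.0, -0.3]
opening: 0.0598
gripper_force: 20.0
```

Emit:
servo_tool(plan="0 0 0.001 0;0 0 0.002 0;0 0 0.002 0")

```text
t: 19.05
tool_pos: [0.6214, 0.2008, 0.1099]
orientation: [2.362, 2.071, 0.001]
force: [-6.3, -0.5, 11.4]
opening: 0.0598
gripper_force: 20.0
```

Emit:
servo_tool(plan="0 0 -0.001 0;0 -0.001 -0.001 0;0 -0.003 -0.001 0;0 -0.0055 -0.001 0;0 -0.0055 -0.001 0", grip=-0.36)

```text
t: 19.47
tool_pos: [0.6152, 0.2014, 0.1087]
orientation: [-2.362, -2.071, 0.001]
force: [-0.1, 0.0, -0.4]
opening: 0.0636
gripper_force: 0.3
```

Emit:
servo_tool(plan="0 -0.0015 0.001 0;0 -0.003 0.002 0;0 -0.005 0.002 0;0 -0.005 0.002 0", grip=-0.4)

```text
t: 19.8
tool_pos: [0.6104, 0.2021, 0.1068]
orientation: [-2.362, -2.071, 0.001]
force: [-0.4, 0.1, -0.2]
opening: 0.065
gripper_force: 0.2
```

Emit:
servo_tool(plan="0 -0.0015 0.001 0;0 -0.003 0.002 0;0 -0.005 0.002 0;0 -0.005 0.002 0;0 -0.005 0.002 0", grip=-0.445)

```text
t: 20.22
tool_pos: [0.6058, 0.2028, 0.1053]
orientation: [-2.362, -2.071, -0.0]
force: [-0.7, 0.3, -0.1]
opening: 0.0672
gripper_force: 0.2
```

```bash
python3 m.py;python3 lab.py 160 265 175 260
```

```text
t 20.22 pos [605.8 202.8 105.3] ydir -7.5 zax [-0.  0. -1.] open 67.2 gf 0.2 F [-0.7  0.3 -0.1] q6 0.37
[(array([200.3, 241.7]), 333), (array([216.5, 231.8]), 298), (array([249.3, 213.8]), 31), (array([230.2, 216.4]), 345), (array([241.5, 199.6]), 33), (array([184.2, 194.5]), 812)]
```

Emit:
servo_tool(plan="0 -0.0005 -0.003 0;0 -0.001 -0.006 0;0 -0.0013 -0.009 0;0 -0.0013 -0.009 0")

```text
t: 20.6
tool_pos: [0.605, 0.203, 0.1152]
orientation: [2.362, 2.071, 0.002]
force: [-1.3, -0.4, 1.1]
opening: 0.0671
gripper_force: 0.7
```

Emit:
servo_tool(plan="0 0 0 0;0 0 0 0;0 0 0 0", grip=-0.3, grip_force=6)

```text
t: 20.85
tool_pos: [0.6036, 0.2033, 0.1145]
orientation: [-2.361, -2.071, 0.002]
force: [-7.3, 1.2, 7.0]
opening: 0.0641
gripper_force: 6.2
```

Emit:
servo_tool(plan="0 0.001 -0.002 0;0 0.002 -0.003 0;0 0.0035 -0.0045 0;0 0.0035 -0.0045 0")

```text
t: 21.18
tool_pos: [0.6066, 0.2029, 0.1189]
orientation: [-2.36, -2.07, 0.004]
force: [-10.1, 0.7, 6.8]
opening: 0.0628
gripper_force: 5.9
```

```bash
python3 m.py;python3 lab.py 160 265 175 260
```

```text
t 21.18 pos [606.6 202.9 118.9] ydir -7.49 zax [-0.003  0.    -1.   ] open 62.8 gf 5.9 F [-10.1   0.7   6.8] q6 0.37
[(array([200.3, 241.7]), 333), (array([216.5, 231.8]), 298), (array([247.7, 212.4]), 42), (array([228.9, 213.2]), 340), (array([240.5, 192. ]), 34), (array([185.3, 193.2]), 884)]
```

Emit:
servo_tool(plan="0 -0.0005 0.001 0;0 -0.001 0.003 0;0 -0.002 0.006 0;0 -0.003 0.009 0;0 -0.004 0.011 0;0 -0.004 0.011 0", grip=-0.467)

```text
t: 21.73
tool_pos: [0.6039, 0.2028, 0.1068]
orientation: [-2.362, -2.071, 0.001]
force: [0.6, -0.3, 0.1]
opening: 0.0682
gripper_force: 0.0
```

Emit:
servo_tool(plan="0 -0.001 0.001 0;0 -0.002 0.003 0;0 -0.003 0.005 0;0 -0.0045 0.007 0;0 -0.0045 0.007 0", grip=-0.54)

```text
t: 22.15
tool_pos: [0.6025, 0.2036, 0.1031]
orientation: [2.359, 2.068, 0.009]
force: [5.1, -1.4, 5.4]
opening: 0.0718
gripper_force: 3.3
```

```bash
python3 m.py;python3 lab.py 160 265 175 260
```

```text
t 22.15 pos [602.5 203.6 103.1] ydir -7.52 zax [ 0.007  0.001 -1.   ] open 71.8 gf 3.3 F [ 5.1 -1.4  5.4] q6 0.38
[(array([200.3, 241.6]), 333), (array([216.5, 231.7]), 298), (array([251.5, 216.1]), 32), (array([231.5, 217.8]), 365), (array([243.2, 201.9]), 34), (array([184. , 194.8]), 796)]
```

Emit:
servo_tool(plan="0 0 0 0;0 0 0 0;0 0 0 0", grip=-0.6)

```text
t: 22.45
tool_pos: [0.6016, 0.2037, 0.1024]
orientation: [2.36, 2.069, 0.006]
force: [3.4, 0.7, 5.7]
opening: 0.0743
gripper_force: 2.7
```

```bash
python3 m.py;python3 lab.py 160 265 175 260
```

```text
t 22.45 pos [601.6 203.7 102.4] ydir -7.52 zax [ 0.005  0.001 -1.   ] open 74.3 gf 2.7 F [3.4 0.7 5.7] q6 0.38
[(array([200.3, 241.7]), 334), (array([216.5, 231.7]), 298), (array([232., 218.]), 375), (array([243.6, 202.3]), 35), (array([183.9, 194.9]), 790)]
```

Emit:
servo_tool(plan="0 0.001 -0.001 0;0 0.003 -0.002 0;0 0.003 -0.003 0;0 0.003 -0.003 0")

```text
t: 22.83
tool_pos: [0.6021, 0.203, 0.1031]
orientation: [-2.362, -2.071, 0.002]
force: [-0.0, -0.7, -0.1]
opening: 0.0748
gripper_force: 0.0
```

```bash
python3 m.py;python3 lab.py 160 265 175 260; python3 - <<'E'
from h import *
c=cam("side");print(proj(c,[[.5907,.2063,.1018]]))
E
```

```text
t 22.83 pos [602.1 203.  103.1] ydir -7.51 zax [-0.002 -0.    -1.   ] open 74.8 gf 0.0 F [-0.  -0.7 -0.1] q6 0.38
[(array([200.3, 241.6]), 333), (array([216.5, 231.7]), 298), (array([252.2, 216.8]), 30), (array([231.9, 217.8]), 371), (array([243.2, 201.5]), 33), (array([183.9, 194.8]), 794)]
[[231.51327473 222.58796197]]
```

The block is leaning about 20° and hung up on the low lip. I'll pinch it near its top edge and shift it further up the slope.

Emit:
servo_tool(plan="0 0 -0.003 0;0 0 -0.006 0;0 0 -0.006 0;0 0 -0.006 0")

```text
t: 23.27
tool_pos: [0.6029, 0.2032, 0.1101]
orientation: [2.362, 2.071, 0.001]
force: [0.5, 0.6, -0.6]
opening: 0.0742
gripper_force: 0.0
```

Emit:
servo_tool(plan="0 0 0 0;0 0 0 0;0 0 0 0;0 0 0 0", grip=-0.3, grip_force=8)

```text
t: 23.6
tool_pos: [0.6031, 0.2031, 0.1099]
orientation: [2.362, 2.071, 0.001]
force: [2.1, -0.5, 0.7]
opening: 0.0654
gripper_force: 7.9
```

```bash
python3 m.py;python3 lab.py 160 265 175 260
```

```text
t 23.6 pos [603.1 203.1 109.9] ydir -7.51 zax [ 0.001  0.    -1.   ] open 65.4 gf 7.9 F [ 2.1 -0.5  0.7] q6 0.38
[(array([200.3, 241.6]), 333), (array([216.5, 231.7]), 298), (array([231. , 216.5]), 356), (array([242.7, 197.7]), 35), (array([184.9, 194. ]), 855)]
```

Emit:
servo_tool(plan="0 0.001 -0.001 0;0 0.002 -0.002 0;0 0.003 -0.0025 0;0 0.003 -0.0025 0;0 0.003 -0.0025 0")

```text
t: 24.07
tool_pos: [0.6054, 0.2027, 0.1119]
orientation: [-2.362, -2.071, 0.001]
force: [0.8, -0.0, -2.0]
opening: 0.0655
gripper_force: 7.5
```

```bash
python3 m.py;python3 lab.py 160 265 175 260
```

```text
t 24.07 pos [605.4 202.7 111.9] ydir -7.51 zax [-0.001 -0.    -1.   ] open 65.5 gf 7.5 F [ 0.8 -0.  -2. ] q6 0.37
[(array([200.3, 241.6]), 334), (array([216.5, 231.7]), 298), (array([249.1, 213.6]), 35), (array([230.1, 215.1]), 351), (array([241.5, 196. ]), 34), (array([184.8, 193.8]), 853)]
```

Emit:
servo_tool(plan="0 0 0.001 0;0 0 0.002 0;0 0 0.003 0;0 0 0.003 0")

```text
t: 24.45
tool_pos: [0.6057, 0.2031, 0.1103]
orientation: [-2.362, -2.071, -0.001]
force: [-4.7, 0.0, 6.7]
opening: 0.0653
gripper_force: 8.5
```

Emit:
servo_tool(plan="0 0 0 0;0 -0.0005 0.001 0;0 -0.001 0.003 0;0 -0.0015 0.005 0;0 -0.0025 0.006 0;0 -0.0025 0.006 0", grip=-0.55)

```text
t: 24.95
tool_pos: [0.6025, 0.203, 0.1023]
orientation: [-2.362, -2.071, 0.002]
force: [-3.1, 0.6, 0.5]
opening: 0.0719
gripper_force: 1.2
```

```bash
python3 m.py;python3 lab.py 160 265 175 260
```

```text
t 24.95 pos [602.5 203.  102.3] ydir -7.5 zax [-0.001 -0.    -1.   ] open 71.9 gf 1.2 F [-3.1  0.6  0.5] q6 0.38
[(array([200.3, 241.6]), 334), (array([216.5, 231.7]), 299), (array([232.8, 220. ]), 368), (array([243.1, 202. ]), 34), (array([183.9, 194.9]), 789)]
```

Emit:
servo_tool(plan="0 -0.0005 0.001 0;0 -0.001 0.003 0;0 -0.002 0.005 0;0 -0.0025 0.006 0;0 -0.0025 0.006 0", grip=-0.65)

```text
t: 25.42
tool_pos: [0.6005, 0.2033, 0.0967]
orientation: [-2.362, -2.071, 0.001]
force: [0.1, -0.1, -0.8]
opening: 0.0765
gripper_force: 0.0
```

```bash
python3 m.py;python3 lab.py 160 265 175 260
```

```text
t 25.42 pos [600.5 203.3  96.7] ydir -7.51 zax [-0. -0. -1.] open 76.5 gf 0.0 F [ 0.1 -0.1 -0.8] q6 0.38
[(array([200.3, 241.7]), 334), (array([216.5, 231.7]), 299), (array([234.5, 223.1]), 376), (array([244.2, 205.1]), 33), (array([183.3, 195.6]), 741), (array([224.6, 177.2]), 59)]
```

Emit:
servo_tool(plan="0 -0.001 0 0;0 -0.002 0 0;0 -0.003 0 0;0 -0.003 0 0", grip=-1)

```text
t: 25.8
tool_pos: [0.5976, 0.2039, 0.0972]
orientation: [2.362, 2.071, 0.0]
force: [-0.1, 0.4, -0.0]
opening: 0.0922
gripper_force: 0.0
```

```bash
python3 m.py;python3 lab.py 160 265 175 260
```

```text
t 25.8 pos [597.6 203.9  97.2] ydir -7.5 zax [ 0.  0. -1.] open 92.2 gf 0.0 F [-0.1  0.4 -0. ] q6 0.38
[(array([200.3, 241.7]), 334), (array([216.5, 231.8]), 298), (array([236.4, 223.8]), 413), (array([245.4, 205.5]), 33), (array([182.9, 195.4]), 732), (array([225.1, 177.2]), 67)]
```

Free of contact; rising straight up, then moving aside towards the robot to check both racks.

Emit:
servo_tool(plan="0 0 -0.01 0;0 0 -0.03 0;0 0 -0.06 0;0 0 -0.09 0;0 0 -0.12 0;0 0 -0.15 0;0 -0.04 -0.17 0;0 -0.08 -0.17 0;0 -0.12 -0.17 0;0 -0.14 -0.17 0;0 -0.14 -0.17 0")

```text
t: 26.77
tool_pos: [0.4559, 0.223, 0.2687]
orientation: [-2.36, -2.074, -0.002]
force: [-0.2, -0.5, -0.0]
opening: 0.093
gripper_force: 0.0
```

```bash
python3 m.py
python3 - <<'E'
from h import *
for n,rgs in(("top",((155,245,160,230),(360,440,160,230))),("side",((160,265,195,265),(310,350,135,175)))):
  c=cam(n)
  for rg,yaw in zip(rgs,(-7.5,-14)):
    X=np.array([np.cos(np.radians(yaw)),np.sin(np.radians(yaw)),0]);nrm=np.array([0,0,1])*np.cos(np.pi/6)-X*.5
    u=X*np.cos(np.pi/6)+np.array([0,0,.5]);v=np.cross(nrm,u)
    for ctr,box,a in labels(c,*rg):
        P=cast(c,ctr,.1018)[0];W=castpl(c,box,P,nrm);e=W[1]-W[0];g=W[2]-W[1];ne,ng=np.linalg.norm(e),np.linalg.norm(g);L=e if ne>ng else g
        print(n,ctr.round(1),int(a),(P*1e3).round(1)[:2],np.round([ne*1e3,ng*1e3],1),"rot",round((np.degrees(np.arctan2(L@v,L@u))+90)%180-90,1))
E
```

```text
t 26.77 pos [455.9 223.  268.7] ydir -7.39 zax [ 0.001  0.001 -1.   ] open 93.0 gf 0.0 F [-0.2 -0.5 -0. ] q6 0.48
top [157.6 221. ] 110 [542.  303.9] [17.6 54.8] rot 19.6
top [225.2 200.1] 269 [583.2 166. ] [45.8 28.3] rot -0.4
top [207.  198.1] 264 [588.  203.5] [45.9 29.4] rot -0.7
top [188.5 187.7] 46 [610.7 241.9] [ 8.5 28.4] rot 89.9
top [172.  185.7] 32 [615.3 276.2] [ 8.5 21. ] rot -89.2
top [415.8 205.6] 181 [ 565.6 -225.5] [45.9 18.8] rot -0.3
top [401.9 202.7] 181 [ 572.1 -197.5] [45.6 18.9] rot -0.6
top [388.5 199.5] 180 [ 579.4 -170.3] [46.1 18.8] rot 0.1
top [374.9 196.4] 179 [ 586.3 -142.6] [45.7 18.6] rot -0.1
side [200.3 241.7] 335 [600.4 282.7] [29.7 48.3] rot -0.7
side [216.5 231.8] 300 [595.5 244.4] [29.7 47.9] rot -0.4
side [231.9 222.7] 271 [589.8 206.3] [29.7 47.8] rot -0.5
side [200.8 209.5] 30 [671. 203.] [17.6 25.2] rot 47.5
side [245.6 214. ] 246 [585.7 168.1] [30.  47.7] rot 0.1
side [183.2 199.1] 347 [729.2 192.6] [106.5  32.7] rot 61.4
side [332.7 152.8] 50 [ 566.8 -187.6] [19.8 35.8] rot 0.3
side [315.8 158.5] 250 [ 587.8 -132.9] [114.3  29.7] rot -46.8
side [337.9 148. ] 69 [ 568.7 -223.4] [21.4 46.2] rot -0.1
```

Both blocks read within 1 mm of their seats in both cameras, and square (under 1°) with their neighbours. Handing in.

```bash
python3 -c "
from plant import robot
print(robot.close_job())"
```

```text
the job is handed in; nothing more can be done
None
```

Both stamp blocks are in the empty places of their own racks, within about 1 mm of where they belong and square with their neighbours; the job was handed in at about 27 s, with no contact seen with the bystanders.

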